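# Prop open the probe case in the measuring room

### The arm

A 6-joint arm with a two-finger parallel gripper is mounted at the origin on the work surface. World frame = base frame: x ahead of the robot, y to its left, z up, the work surface at z = 0. Lengths are in mm, angles in rad, forces in N, time in s.
With the tool pointing down it reaches from about 400 to 925 mm from the base axis. Payload 12.5 kg.
Tool frame: the origin (TCP) lies midway between the tips of the shut fingers; the grasp point (between the pads) lies 19 mm behind it; z points along the fingers, y is the line along which they close (so a half turn about z gives the same grasp; the last joint's range is limited). The gripper opens to 95 mm and grips with 3 to 60 N. Pads are 20 mm wide; open, the fingers measure 119 mm over their backs; the gripper's body (75 mm by 180 mm) begins 59 mm behind the grasp point.
Start: joints at [1.236, 0.491, 1.559, -0, 1.092, -0.106], TCP at [141.737, 608.734, 214.661] pointing down, gripper open.
Joint ranges: [-3.1, 3.1], [-0.84, 2.19], [0.05, 2.79], [-1.13, 4.28], [0.06, 2.93], [-2.69, 2.69]. Speed limits (rad/s): [2.22, 2.22, 2.79, 3.14, 3.14, 3.14].

### API

Orientations are given as [roll, pitch, yaw] about the fixed x, y, z axes, in that order (R = Rz(yaw) Ry(pitch) Rx(roll)).
In Python, from cell import env gives the robot as it stands.
- The arm moves only by the tool arm_command, never from a script. Its argument "targets" is a list of rows, each a list of 5 numbers: the shift along the tool's x, y, z in mm, then the turn about the tool's z in degrees, then the opening, from 0 (shut) to 1 (fully open). In form: [[tx, ty, tz, roll, fingers], ...]. A call has 1 to 5 rows; each row is the pose to reach, as a shift and turn from the pose commanded when the call began, along the tool's axes at that moment; what a row does not reach only later rows make up. A row lasts 1/10 s, in which the tool goes at most 50 mm and 8.59 degrees, less where a joint would pass 70% of its speed; a pose out of reach is approached as far as the arm can. A call with a gripper value outside its range is refused whole. The fingers move at their own pace and stop on an object; the grip force is fixed at half the most. Time passes only in rows, so rows that repeat a pose let the fingers close. It gives the time, the measured TCP pose, the force, the opening and the grip force at its end, in the units of the state.
- env.state(): the state, without advancing time (a new reading comes with each control period).
- env.read_camera(name): name is "scene" or "top" or "wrist"; returns a dict with "frame" (420x560x3 uint8, red, green, blue), "vertical_fov" (degrees; the focal length in pixels is half the picture's height over the tangent of half this angle, whatever the lens; pixels are square), "cx", "cy" (the principal point, pixels), "k1" (the pictures are not rectified: a ray, as slopes to the right and down, at radius r is drawn at 1 + k1 r^2 times it, then the intrinsics apply), "world_from_camera" (4x4, takes a point from camera to world coordinates); the wrist camera has in their place "hand_eye" (4x4, takes a point from camera to tool coordinates, whose origin is the TCP and whose axes are the flange's). Camera axes: x right, y down, z forward; pixel columns grow to the right and rows downward; lengths in mm; the calibration is good to about 2 mm. A picture is of the moment at which its call begins: read the wrist's pose just before it. There is no depth.
- env.job_done(): hands the job in; it is judged then, once.
The state is a dict: "t": time; "joints": joint angles; "qvel": joint speeds; "tau": joint torques, N m; "eef_pos": TCP position; "tcp_rot": TCP orientation; "ft_force": force on the tool from outside, world axes, zero at the start; "moment": the same for the moment, N m; "opening": opening from 0.0 (shut) to 1.0 (fully open); "grip_force": force on a finger pad.
Only numpy, scipy, OpenCV 4.12 (cv2) and the standard library are available. Lean on these libraries where they do the work, as an engineer would, in place of code of your own. Each camera call takes 0.05 s, during which the arm holds its last target. There are 200 camera calls.

### The job

Open the large grey instrument case, the one with the bar handle and the folding steel stay on its side: raise its lid by the handle until it stands by itself, then press the stay's knuckle down and past straight to its stop, so that the stay locks and holds the lid up. Let go and leave it standing open.

Things in the scene. Friction and masses are not known exactly. Their poses are not given: they have to be found in the camera images.
- case: The large grey instrument case: fixed, 200 mm deep (x), 260 wide (y), 103 high closed. Origin: centre of its underside; x points from its front (towards the robot) to its back, y to its left side, z up. The lid hinges on a line along y at x = +100, z = 75 mm; its front swings up and back. A smaller closed grey case without bar handle or stay is a bystander.
- lid_handle (a point): Centre of the round steel bar handle on the lid's front edge, 12 mm thick, 110 mm long along y with an arm at each end; it turns with the lid. Lid closed: at x = -150, z = 89 mm in the case frame, with 44 mm clear between bar and case. The lid weighs about 0.5 kg.
- stay_knuckle (a point): Middle of the knob at the knuckle of the folding steel stay on the case's left side: 20 mm thick, sticking out 40 mm along y; this point at y = 164 mm in the case frame. As the lid rises it moves back, above the line of the straight stay. Press it down and back with a few newtons: stay straight at x = -18, z = 68 mm, locked at its stop at x = -12, z = 58 mm. Use its position only.
- lid (a joint): Angle of the lid, rad: 0 closed, 1.31 as far as the stay lets it open (stay straight), 1.28 with the stay locked. The hinge is stiff: left above about 1.1 the lid stands by friction, below about 0.9 it may fall shut.
- stay (a joint): Angle of the stay's knuckle, rad: 0 folded (lid closed), 1.99 straight (dead centre), 2.24 at its stop past straight, where it is locked and the lid cannot fall. It is stiff enough to remain where it is put.

How it is judged (in metres and radians):
On the way:
1. the lid has been raised (beyond 1.0 rad) (value of joint lid above 1 rad), for 0.2 s.
At the end, for the whole second after the job is handed in: The lid stands still above 1.2 rad with the stay past straight (its joint above 2.09 rad, at least 0.1 rad beyond dead centre), by itself (value of joint lid above 1.2 rad and value of joint stay above 2.09 rad and velocity of joint lid between -0.1 and 0.1 rad/s); the robot touches nothing.
It also fails if it takes over 51 s, if anything falls off the work surface, if the arm or the gripper's body presses on something with over 40 N, if the wrist force passes 120 N, or if a joint passes its speed limit or range.

## Working session

There is one attempt and no reset: what is moved stays moved. The work goes in short steps, Python scripts to look and compute and a tool call to move; the robot and the scene stay as the last step left them, time stands still between calls to the robot, and variables do not carry over. Pictures are saved under pics/ and viewed, at most 10 in all, crops included, and the job is handed in when it is done.

Besides the shell and the picture viewer there is one more tool, called after ">>>" by a JSON object that holds its "fn" and its "kwargs", one argument or row to a line. arm_command: Moves the arm, as the interface text tells. Its arguments: {"type":"object","properties":{"targets":{"type":"array","items":{"type":"array","items":{"type":"number"}}}},"required":["targets"]}

```bash
mkdir -p pics; ls
python3 - <<'E'
from cell import env
import cv2,json,pickle
s=env.state(); print(s)
d={}
for n in("scene","top"):
    c=env.read_camera(n); d[n]=c; cv2.imwrite(f"pics/{n}0.png",c["frame"][:,:,::-1])
    print(n,{k:v for k,v in c.items() if k!="frame"})
pickle.dump(d,open("cams.pkl","wb"))
E
```

```text
pics
{'t': 0.0, 'joints': array([ 1.23640899e+00,  4.91569851e-01,  1.55945414e+00, -2.92286957e-05,
        1.09167859e+00, -1.05585692e-01]), 'qvel': array([ 0.00188352,  0.00034896,  0.00101825,  0.00045411, -0.0005838 ,
       -0.00106822]), 'tau': array([ 1.09577456e-05, -6.12644291e+01, -2.58168054e+01,  6.92742504e-02,
        4.83084284e-02, -6.82182963e-05]), 'eef_pos': array([141.65307604, 608.48830547, 214.0537327 ]), 'tcp_rot': array([-3.14048617e+00, -9.11975776e-05,  2.91280445e+00]), 'ft_force': array([-0.9431165 ,  0.15187743, -0.05433953]), 'moment': array([-0.03365139,  0.00983613,  0.00249725]), 'grip_force': 0.0, 'opening': 0.9986906053468746}
scene {'vertical_fov': 54.16257374087156, 'cx': 286.41394904653106, 'cy': 215.38354360110475, 'k1': -0.05775712108537322, 'world_from_camera': array([[ 1.80023242e-01,  6.37747268e-01, -7.48912581e-01,
         1.16494793e+03],
       [ 9.83555035e-01, -1.05457177e-01,  1.46622907e-01,
        -6.38174658e+01],
       [ 1.45301520e-02, -7.62992271e-01, -6.46244280e-01,
         6.44875780e+02],
       [ 0.00000000e+00,  0.00000000e+00,  0.00000000e+00,
         1.00000000e+00]])}
top {'vertical_fov': 57.31883585373284, 'cx': 289.34969327146456, 'cy': 207.95531023937144, 'k1': -0.06480772529351654, 'world_from_camera': array([[-1.44107984e-02, -9.88874485e-01,  1.48052630e-01,
         4.44985641e+02],
       [-9.99063048e-01,  2.02831748e-02,  3.82311200e-02,
         3.90427428e+01],
       [-4.08087565e-02, -1.47362971e-01, -9.88240254e-01,
         8.67797451e+02],
       [ 0.00000000e+00,  0.00000000e+00,  0.00000000e+00,
         1.00000000e+00]])}
```

View pics/scene0.png

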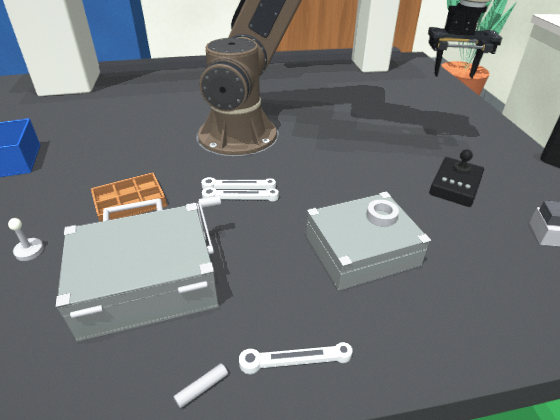

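View pics/top0.png

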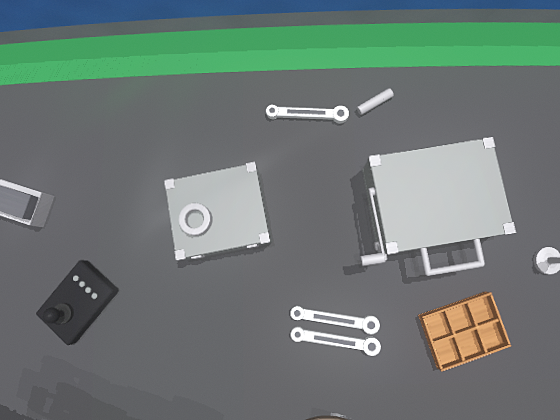

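Top view (left = +y, up = +x): the large case is on the right. Its lid corners are at about (369,157), (493,139), (515,233) and (387,251), the bar handle runs (427,271)–(483,265), and the stay knob is at (373,259). The scene view shows the same case at lower left, with the lid's front corners at (65,228) and (200,207), the bar at (104,208)–(160,202) and the knob at (209,201).

```bash
cat > h.py <<'E'
import numpy as np, pickle
from scipy.spatial.transform import Rotation as R
def proj(c,P,T=None):
    T=c["world_from_camera"] if T is None else T
    p=(np.atleast_2d(P)-T[:3,3])@T[:3,:3]
    s=p[:,:2]/p[:,2:]; s=s*(1+c["k1"]*(s**2).sum(1,keepdims=True))
    f=c["frame"].shape[0]/2/np.tan(np.radians(c["vertical_fov"])/2)
    return s*f+[c["cx"],c["cy"]]
def ray(c,uv,T=None):
    T=c["world_from_camera"] if T is None else T
    f=c["frame"].shape[0]/2/np.tan(np.radians(c["vertical_fov"])/2)
    d=(np.array(uv,float)-[c["cx"],c["cy"]])/f; s=d.copy()
    for _ in range(10): s=d/(1+c["k1"]*(s@s))
    return T[:3,3],T[:3,:3]@np.r_[s,1]
def tri(rays):
    A=0;b=0
    for o,d in rays:
        d=d/np.linalg.norm(d);M=np.eye(3)-np.outer(d,d);A=A+M;b=b+M@o
    return np.linalg.solve(A,b)
def c2w(q,P):
    P=np.atleast_2d(P); return P@R.from_euler('z',q[2]).as_matrix().T+[q[0],q[1],0]
E
python3 - <<'E'
from h import *
from scipy.optimize import least_squares
d=pickle.load(open("cams.pkl","rb"))
BL,BR,FR,FL=[100,130,103],[100,-130,103],[-100,-130,103],[-100,130,103]
H=[-150,0,89]
top=[(BL,369,157),(BR,493,139),(FR,515,233),(FL,387,251),(H,455,268)]
sc=[(FR,65,228),(FL,200,207),(BL,214,270),(BR,58,302),(H,132,206)]
def f(q):
    return np.concatenate([(proj(d[n],c2w(q,[o[0] for o in L]))-[o[1:] for o in L]).ravel() for n,L in(("top",top),("scene",sc))])
r=least_squares(f,[520,-170,0.15],loss="soft_l1"); q=r.x
print(q,f(q).round(1).reshape(-1,2).tolist()); np.save("q.npy",q)
print("handle",c2w(q,H), "knob tri",tri([ray(d["top"],(373,259)),ray(d["scene"],(209,201))]))
print("bar tri",tri([ray(d["top"],(455,268)),ray(d["scene"],(132,206))]),"reach",np.hypot(*c2w(q,H)[0,:2]))
E
```

```text
[ 5.81574104e+02 -2.37874951e+02  1.37153656e-01] [[-0.3, -0.6], [-1.1, -1.5], [-0.3, -0.2], [0.2, 2.6], [-0.8, 0.4], [0.5, -1.1], [-4.3, -4.3], [-1.0, 0.2], [-1.6, 2.9], [0.9, -0.9]]
handle [[ 432.9827277  -258.38355915   89.        ]] knob tri [454.84707147 -95.35739341  96.28613953]
bar tri [ 433.62710841 -260.66012592   87.36841261] reach 504.2183119692787
```

>>> {"fn": "arm_command", "kwargs": {
  "targets": [
    [-37,-28,0,0,1],
    [-74,-56,0,0,1],
    [-111,-84,0,0,1],
    [-149,-112,0,0,1]
  ]
}}

```text
t: 0.5
eef_pos: [262.1, 464.3, 214.4]
tcp_rot: [-3.141, -0.0, 2.913]
ft_force: [1.0, 0.6, 0.8]
opening: 1.002
grip_force: 0.0
```

>>> {"fn": "arm_command", "kwargs": {
  "targets": [
    [-37,-28,0,0,1],
    [-74,-56,0,0,1],
    [-111,-84,0,0,1],
    [-149,-112,0,0,1]
  ]
}}

```text
t: 0.9
eef_pos: [381.9, 321.4, 214.6]
tcp_rot: [3.142, -0.0, 2.913]
ft_force: [0.4, -0.6, 0.3]
opening: 1.0
grip_force: 0.0
```

>>> {"fn": "arm_command", "kwargs": {
  "targets": [
    [-37,-28,0,0,1],
    [-74,-56,0,0,1],
    [-111,-84,0,0,1],
    [-149,-112,0,0,1]
  ]
}}

```text
t: 1.3
eef_pos: [501.7, 178.4, 214.6]
tcp_rot: [3.142, -0.0, 2.913]
ft_force: [0.2, 0.7, -0.2]
opening: 1.001
grip_force: 0.0
```

>>> {"fn": "arm_command", "kwargs": {
  "targets": [
    [-3,-44,0,7,0.6],
    [-7,-88,0,14,0.6],
    [-10,-132,0,21,0.6],
    [-14,-177,0,28,0.6],
    [-17,-221,0,34.5,0.6]
  ]
}}

```text
t: 1.8
eef_pos: [466.7, -40.7, 214.5]
tcp_rot: [-3.142, -0.0, 2.306]
ft_force: [0.4, -0.6, 0.3]
opening: 0.642
grip_force: 0.0
```

>>> {"fn": "arm_command", "kwargs": {
  "targets": [
    [-28,-35,0,7,0.6],
    [-56,-69,0,14,0.6],
    [-84,-104,0,21,0.6],
    [-112,-138,0,28,0.6],
    [-140,-173,0,34.5,0.6]
  ]
}}

```text
t: 2.3
eef_pos: [433.3, -260.8, 214.5]
tcp_rot: [-3.142, -0.0, 1.703]
ft_force: [1.0, 1.0, 0.2]
opening: 0.6
grip_force: 0.0
```

Above the handle; one wrist look.

Run:
```python
from cell import env
from h import *
import cv2
s=env.state(); c=env.read_camera("wrist"); c["s"]=s; pickle.dump(c,open("w1.pkl","wb"))
T=np.eye(4);T[:3,:3]=R.from_euler('xyz',s["tcp_rot"]).as_matrix();T[:3,3]=s["eef_pos"];T=T@c["hand_eye"]
q=np.load("q.npy")
print(T.round(2),"bar px", proj(c,c2w(q,[[-150,-55,89],[-150,0,89],[-150,55,89]]),T))
cv2.imwrite("pics/w1.png",c["frame"][:,:,::-1])
```

```text
[[ 9.9000e-01  1.3000e-01  4.0000e-02  4.2300e+02]
 [ 1.3000e-01 -9.5000e-01 -2.7000e-01 -1.8268e+02]
 [ 0.0000e+00  2.8000e-01 -9.6000e-01  3.8476e+02]
 [ 0.0000e+00  0.0000e+00  0.0000e+00  1.0000e+00]] bar px [[278.5823624  256.76068086]
 [278.28862319 203.41271019]
 [277.96580337 144.5649834 ]]
```

View pics/w1.png

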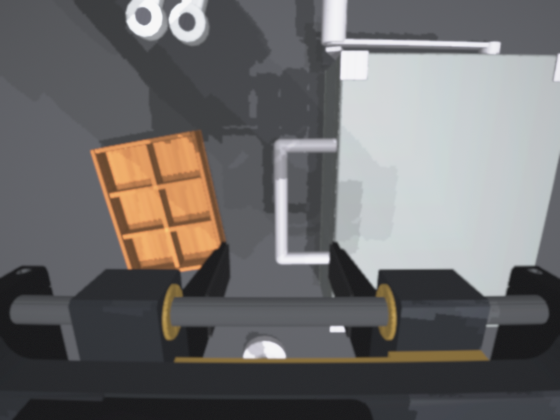

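The wrist picture shows the bar vertical at u≈281, v 141–262, between the fingers. That is within about 2 mm of the estimate (278, 203). I'll descend and grip.

>>> {"fn": "arm_command", "kwargs": {
  "targets": [
    [2,2,40,0,0.6],
    [2,2,80,0,0.6],
    [2,2,115,0,0.6],
    [2,2,144,0,0.6],
    [2,2,144,0,0.6]
  ]
}}

```text
t: 2.85
eef_pos: [434.2, -255.7, 67.7]
tcp_rot: [-3.137, -0.005, 1.709]
ft_force: [1.5, 0.4, -0.3]
opening: 0.602
grip_force: 0.0
```

>>> {"fn": "arm_command", "kwargs": {
  "targets": [
    [0,0,0,0,0],
    [0,0,0,0,0],
    [0,0,0,0,0],
    [0,0,0,0,0],
    [0,0,0,0,0]
  ]
}}

```text
t: 3.35
eef_pos: [435.8, -256.9, 71.3]
tcp_rot: [3.141, 0.001, 1.709]
ft_force: [1.1, 0.1, -0.9]
opening: 0.237
grip_force: 0.0
```

>>> {"fn": "arm_command", "kwargs": {
  "targets": [
    [0,0,0,0,0],
    [0,0,0,0,0],
    [0,0,0,0,0]
  ]
}}

```text
t: 3.65
eef_pos: [434.4, -256.8, 70.8]
tcp_rot: [-3.14, -0.001, 1.709]
ft_force: [-9.4, -3.7, 6.5]
opening: 0.119
grip_force: 30.0
```

```bash
python3 -c "
import numpy as np
r=250.4;p0=.056
th=np.arange(0,1.29,.08)
ty=r*(np.cos(p0)-np.cos(p0+th));tz=-r*(np.sin(p0+th)-np.sin(p0))
for a,b,c in zip(th,ty,tz):print(round(a,2),round(b,1),round(c,1))"
```

```text
0.0 0.0 -0.0
0.08 1.9 -19.9
0.16 5.4 -39.7
0.24 10.5 -59.0
0.32 17.1 -77.9
0.4 25.2 -96.3
0.48 34.7 -113.9
0.56 45.6 -130.7
0.64 57.8 -146.5
0.72 71.3 -161.4
0.8 85.9 -175.1
0.88 101.5 -187.6
0.96 118.1 -198.8
1.04 135.5 -208.7
1.12 153.7 -217.1
1.2 172.5 -224.1
1.28 191.8 -229.5
```

>>> {"fn": "arm_command", "kwargs": {
  "targets": [
    [0,2,-20,0,0],
    [0,5,-40,0,0],
    [0,10.5,-59,0,0],
    [0,17,-78,0,0],
    [0,25,-96,0,0]
  ]
}}

```text
t: 4.15
eef_pos: [458.3, -253.5, 167.1]
tcp_rot: [-3.137, -0.001, 1.709]
ft_force: [-10.1, -5.1, 0.7]
opening: 0.121
grip_force: 30.0
```

>>> {"fn": "arm_command", "kwargs": {
  "targets": [
    [0,9.5,-17.5,0,0],
    [0,20.5,-34.5,0,0],
    [0,32.5,-50,0,0],
    [0,46,-65,0,0],
    [0,60.5,-79,0,0]
  ]
}}

```text
t: 4.65
eef_pos: [517.3, -245.5, 247.5]
tcp_rot: [-3.135, -0.0, 1.709]
ft_force: [-15.0, -1.1, 11.5]
opening: 0.119
grip_force: 30.0
```

>>> {"fn": "arm_command", "kwargs": {
  "targets": [
    [0,15.5,-12.5,0,0],
    [0,32,-23.5,0,0],
    [0,49.5,-33.5,0,0],
    [0,68,-42,0,0],
    [0,86.5,-49,0,0]
  ]
}}

```text
t: 5.15
eef_pos: [605.9, -233.0, 296.4]
tcp_rot: [-3.141, 0.0, 1.709]
ft_force: [-3.2, -0.8, 2.9]
opening: 0.116
grip_force: 30.0
```

>>> {"fn": "arm_command", "kwargs": {
  "targets": [
    [0,7,-2.5,0,0],
    [0,10,-3,0,0],
    [0,10,-3,0,0]
  ]
}}

```text
t: 5.45
eef_pos: [616.1, -231.6, 299.2]
tcp_rot: [3.141, 0.001, 1.709]
ft_force: [-2.5, 0.9, 10.4]
opening: 0.12
grip_force: 30.0
```

Run:
```python
from cell import env
from h import *
import cv2
for n in("scene","top"):
    c=env.read_camera(n); cv2.imwrite(f"pics/{n}1.png",c["frame"][:,:,::-1])
q=np.load("q.npy");s=env.state();p=s["eef_pos"]+[0,0,19]
l=R.from_euler('z',-q[2]).apply(p-[q[0],q[1],0]);print("bar in case",l,"lid",np.arctan2(l[2]-75,100-l[0])-.056, s["ft_force"])
```

```text
bar in case [ 34.92336438   1.54466886 318.10541496] lid 1.253239755279453 [-2.2485611   1.31068939 10.31428987]
```

View pics/scene1.png

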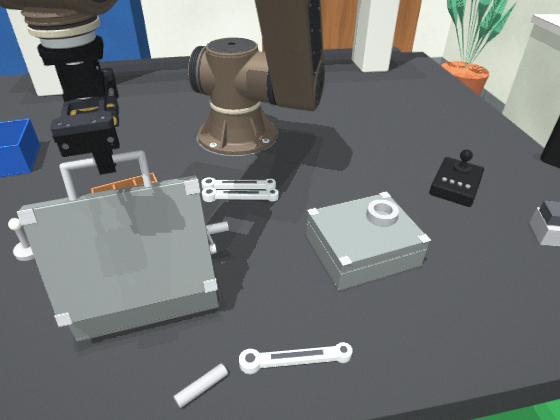

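View pics/top1.png

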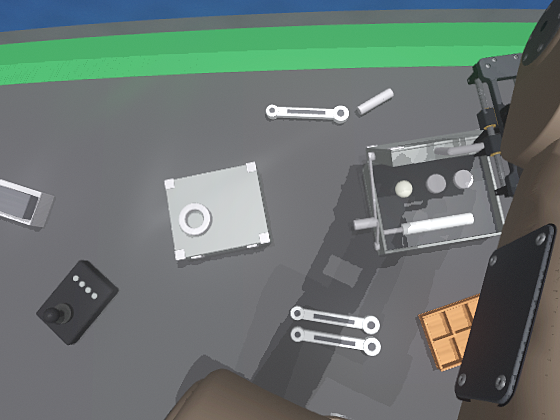

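Both views show the lid standing open at about 1.25 rad. The knob sits beside the case: outer end at (354,225) in the top view and (228,228) in the scene view.

Run:
```python
from h import *
d=pickle.load(open("cams.pkl","rb"));q=np.load("q.npy")
p=tri([ray(d["top"],(355,225)),ray(d["scene"],(227,229))])
print(p,R.from_euler('z',-q[2]).apply(p-[q[0],q[1],0]))
for P in([-18,164,68],[-12,164,58],[-25,164,82],[-18,174,68],[-12,174,58],[-32,172,90]):print(P,c2w(q,P))
```

```text
[525.64444304 -64.38075715  73.78243498] [-31.6836046  179.51186938  73.78243498]
[-18, 164, 68] [[541.32039299 -77.8760793   68.        ]]
[-12, 164, 58] [[547.26404802 -77.05573495  58.        ]]
[-25, 164, 82] [[534.38612878 -78.8331477   82.        ]]
[-18, 174, 68] [[539.95315241 -67.96998758  68.        ]]
[-12, 174, 58] [[545.89680744 -67.14964323  58.        ]]
[-32, 172, 90] [[526.35807211 -71.86534273  90.        ]]
```

>>> {"fn": "arm_command", "kwargs": {
  "targets": [
    [0,0,0,0,0.4],
    [0,0,0,0,0.4],
    [0,0,0,0,0.4],
    [0,0,0,0,0.4]
  ]
}}

```text
t: 5.95
eef_pos: [615.9, -231.8, 297.3]
tcp_rot: [-3.141, -0.0, 1.708]
ft_force: [0.2, 0.4, -0.5]
opening: 0.374
grip_force: 0.0
```

>>> {"fn": "arm_command", "kwargs": {
  "targets": [
    [0,0,-25,0,0.4],
    [0,0,-55,0,0.4],
    [25,-15,-60,0,0.3],
    [70,-30,-60,0,0.1],
    [110,-45,-60,0,0]
  ]
}}

```text
t: 6.45
eef_pos: [555.3, -128.0, 357.4]
tcp_rot: [-3.142, -0.0, 1.708]
ft_force: [0.4, 0.3, -0.4]
opening: 0.201
grip_force: 0.0
```

>>> {"fn": "arm_command", "kwargs": {
  "targets": [
    [28,-9,0,-8,0],
    [56,-18,0,-16,0],
    [56,-18,0,-24,0],
    [56,-18,0,-32,0],
    [56,-18,0,-40,0]
  ]
}}

```text
t: 6.95
eef_pos: [530.6, -75.7, 357.7]
tcp_rot: [3.141, 0.0, 2.413]
ft_force: [0.2, 0.2, 0.3]
opening: 0.004
grip_force: 0.0
```

>>> {"fn": "arm_command", "kwargs": {
  "targets": [
    [0,0,0,-8,0],
    [0,0,0,-16,0],
    [0,0,0,-24,0],
    [0,0,0,-32,0],
    [0,0,0,-40,0]
  ]
}}

```text
t: 7.45
eef_pos: [530.7, -76.0, 357.5]
tcp_rot: [3.141, -0.0, 3.11]
ft_force: [0.5, 1.1, -0.1]
opening: 0.005
grip_force: 0.0
```

>>> {"fn": "arm_command", "kwargs": {
  "targets": [
    [0,0,45,-5,0],
    [0,0,90,-10,0],
    [0,0,130,-10,0],
    [0,0,170,-10,0],
    [0,0,190,-10,0]
  ]
}}

```text
t: 7.95
eef_pos: [529.5, -75.7, 164.6]
tcp_rot: [3.14, -0.003, -3.004]
ft_force: [-0.5, 0.6, 0.1]
opening: 0.005
grip_force: 0.0
```

Run:
```python
from cell import env
from h import *
import cv2
q=np.load("q.npy");s=env.state();c=env.read_camera("wrist");t=env.read_camera("scene")
T=np.eye(4);T[:3,:3]=R.from_euler('xyz',s["tcp_rot"]).as_matrix();T[:3,3]=s["eef_pos"];T=T@c["hand_eye"]
print(R.from_euler('z',-q[2]).apply(s["eef_pos"]-[q[0],q[1],0]),s["tcp_rot"])
pickle.dump((c,T),open("w2.pkl","wb"))
cv2.imwrite("pics/w2.png",np.hstack([cv2.resize(c["frame"],(400,300)),cv2.resize(t["frame"][60:330,0:360],(400,300))])[:,:,::-1])
```

```text
[-29.40207362 167.73941142 164.58951639] [ 3.14004893 -0.00340276 -3.00397261]
```

View pics/w2.png

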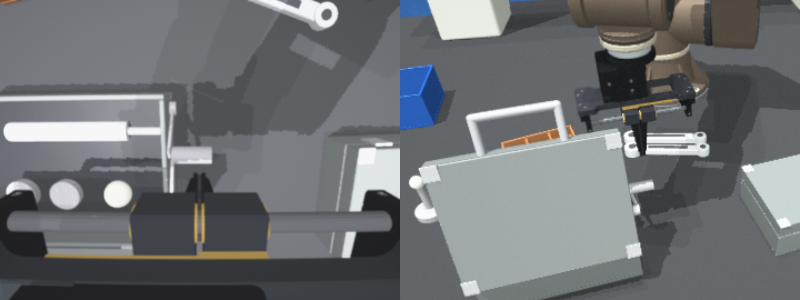

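The wrist picture shows the knob at (172–212, 154) in the crop, just ahead of the closed fingertips. The scene crop shows the lid standing alone. Next I'll compute the knob's position from the ray.

Run:
```python
from h import *
c,T=pickle.load(open("w2.pkl","rb"));q=np.load("q.npy")
for uv in((241,216),(269,216),(297,216)):
    o,d=ray(c,uv,T)
    for z in(74,82):
        p=o+d*(z-o[2])/d[2];print(uv,z,R.from_euler('z',-q[2]).apply(p-[q[0],q[1],0]).round(1))
```

```text
(241, 216) 74 [-28.5 136.7  74. ]
(241, 216) 82 [-30.9 137.7  82. ]
(269, 216) 74 [-28.5 160.5  74. ]
(269, 216) 82 [-30.9 160.7  82. ]
(297, 216) 74 [-28.5 184.2  74. ]
(297, 216) 82 [-30.9 183.8  82. ]
```

>>> {"fn": "arm_command", "kwargs": {
  "targets": [
    [0,0,30,0,0],
    [0,0,55,0,0],
    [0,0,68,0,0],
    [-2,0,74,0,0],
    [-5,0,79,0,0]
  ]
}}

```text
t: 8.55
eef_pos: [536.8, -75.4, 89.6]
tcp_rot: [-3.141, 0.002, -3.004]
ft_force: [2.2, 2.1, 4.2]
opening: 0.005
grip_force: 2.2
```

>>> {"fn": "arm_command", "kwargs": {
  "targets": [
    [-2,0,3,0,0],
    [-4,0,6,0,0],
    [-5,0,9,0,0],
    [-6,0,12,0,0],
    [-7,0,15,0,0]
  ]
}}

```text
t: 9.05
eef_pos: [542.4, -74.3, 73.3]
tcp_rot: [3.141, -0.001, -3.004]
ft_force: [0.7, 0.1, 0.4]
opening: 0.006
grip_force: 0.6
```

>>> {"fn": "arm_command", "kwargs": {
  "targets": [
    [-1,0,3,0,0],
    [-2,0,5,0,0],
    [-3,0,7,0,0],
    [-3,0,9,0,0],
    [-3,0,9,0,0]
  ]
}}

```text
t: 9.55
eef_pos: [545.3, -74.0, 66.2]
tcp_rot: [-3.141, 0.0, -3.004]
ft_force: [-7.9, -0.5, 26.6]
opening: 0.009
grip_force: 13.0
```

Run:
```python
from cell import env
from h import *
import cv2
q=np.load("q.npy");s=env.state();c=env.read_camera("wrist");t=env.read_camera("top")
T=np.eye(4);T[:3,:3]=R.from_euler('xyz',s["tcp_rot"]).as_matrix();T[:3,3]=s["eef_pos"];T=T@c["hand_eye"]
print(R.from_euler('z',-q[2]).apply(s["eef_pos"]-[q[0],q[1],0]),s["ft_force"])
print("knob locked",proj(c,c2w(q,[[-12,164,58]]),T),"straight",proj(c,c2w(q,[[-18,164,68]]),T))
cv2.imwrite("pics/w3.png",np.hstack([c["frame"],])[:,:,::-1])
```

```text
[-13.50128571 167.24435398  66.18341366] [-7.88638289 -0.48312735 26.60881778]
knob locked [[271.79155901 255.96164558]] straight [[271.34589049 253.41189866]]
```

View pics/w3.png

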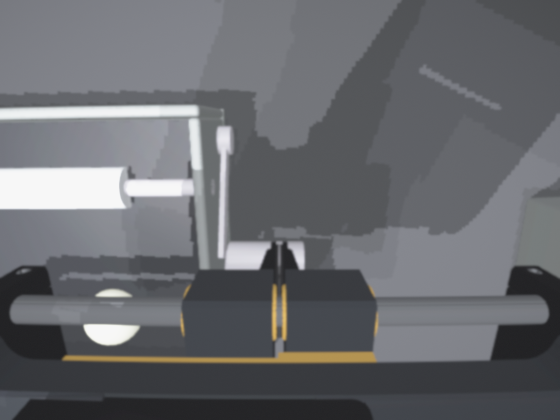

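The wrist picture shows the knob at about (265,256), under the fingertips and at the predicted locked pixel. The force is 27 N at TCP z=66, so it is against its stop. I'll withdraw upward and forward.

>>> {"fn": "arm_command", "kwargs": {
  "targets": [
    [0,0,-5,0,0],
    [0,0,-25,0,0],
    [10,5,-60,0,0],
    [30,20,-100,0,0],
    [50,40,-140,0,0]
  ]
}}

```text
t: 10.15
eef_pos: [489.6, -41.2, 205.4]
tcp_rot: [3.141, -0.001, -3.005]
ft_force: [0.1, -0.1, 0.5]
opening: 0.005
grip_force: 0.0
```

>>> {"fn": "arm_command", "kwargs": {
  "targets": [
    [10,40,-20,0,0],
    [20,80,-40,0,0],
    [20,120,-40,0,0],
    [20,120,-40,0,0],
    [20,120,-40,0,0]
  ]
}}

```text
t: 10.65
eef_pos: [454.0, 75.4, 244.6]
tcp_rot: [-3.141, -0.0, -3.002]
ft_force: [0.3, -0.0, 0.1]
opening: 0.007
grip_force: 0.0
```

Run:
```python
from cell import env
from h import *
import cv2
q=np.load("q.npy");a=env.read_camera("top");b=env.read_camera("scene")
print(env.state()["ft_force"])
def bar(th):f=.056+th;return [100-250.4*np.cos(f),0,75+250.4*np.sin(f)]
for n,c in(("top",a),("scene",b)):
    print(n,"locked",proj(c,c2w(q,[-12,164,58])),"straight",proj(c,c2w(q,[-18,164,68])),"bar",[proj(c,c2w(q,bar(t))).round(0) for t in(1.2,1.28)])
cv2.imwrite("pics/f.png",np.hstack([cv2.resize(a["frame"][100:320,320:540],(400,400)),cv2.resize(b["frame"][120:360,0:240],(400,400))])[:,:,::-1])
```

```text
[-1.22871402  0.14570666 -0.3680257 ]
top locked [[359.10895342 215.44300208]] straight [[360.28174374 217.64515691]] bar [array([[487., 154.]]), array([[485., 140.]])]
scene locked [[221.61318875 242.3550372 ]] straight [[220.59788726 236.8778005 ]] bar [array([[104., 158.]]), array([[103., 161.]])]
```

View pics/f.png

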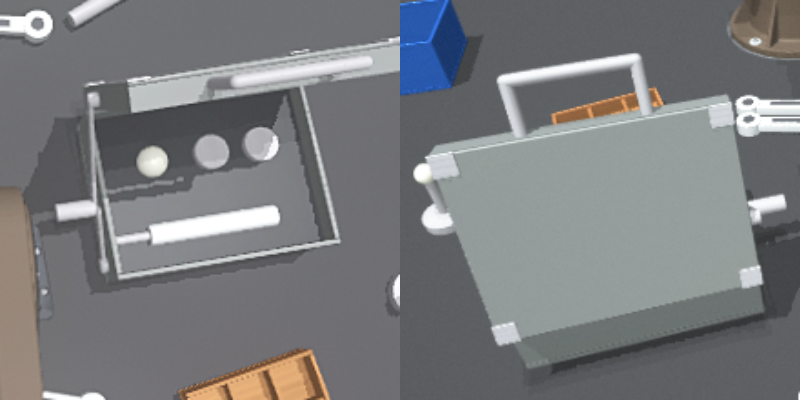

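The final view shows the arm clear. The bar is at top px (484,140), which matches a lid angle of 1.28 rad. The knob is at top px (361,216) and scene px (223,243), which matches the locked position.

```bash
python3 -c "
from cell import env
print(env.job_done())"
```

```text
the job is handed in; nothing more can be done
None
```

The large case stands open by itself with the lid at about 1.28 rad and the stay locked past straight (judged from the last camera views), the arm is clear, and the job was handed in at about 11 s; no verdict came back.

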